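Seat the forming stake and counter-hold the clamp bolt

ROBOT

A 6-joint arm with a two-finger parallel gripper is mounted at the origin on the work surface. World frame = base frame: x ahead of the robot, y to its left, z up, the work surface at z = 0. Lengths are in m, angles in degrees, forces in N, time in s.
With the tool pointing down it reaches from about 0.275 to 0.85 m from the base axis. Payload 19 kg.
Tool frame: the origin (TCP) lies on the front face of the gripper's body, between the roots of the fingers; the fingertips stand 73 mm ahead of it and the grasp point (between the pads) lies manip.pinch_z ahead of it (manip.pinch_z is the distance from the TCP to the grasp point, in m); z points along the fingers, y is the direction in which the jaws open and shut (so a half turn about z gives the same grasp; the last joint's range is limited). The gripper opens to 85 mm and grips with 20 to 120 N. Pads are 22 mm wide; open, the fingers measure 114 mm over their backs; the gripper's body (76 mm by 85 mm) begins 54 mm behind the grasp point. The pads swing forward as they close: fully open they stand 13 mm farther back than shut.
Start: joints at [61.822, 8.623, 82.357, -0, 89.026, -7.678], TCP at [0.201, 0.539, 0.304] pointing down, gripper open.
Joint ranges: [-160.23, 160.23], [-39.13, 120.54], [6.94, 153.29], [-79.49, 259.48], [9.18, 160.14], [-161.06, 161.06]. Speed limits (degrees/s): [108.29, 108.29, 127.2, 172.46, 172.46, 172.46].

INTERFACE

Orientations are given as a 3x3 rotation matrix whose columns are the frame's x, y, z axes.
In Python, from cell import manip gives the robot as it stands.
- The arm moves only by the tool play_rows, never from a script. Its argument "steps" is a list of rows, each a list of 3 entries, a list of its own where there are three numbers: the turn, a rotation vector about the tool's x, y, z in rad, then the shift along the tool's x, y, z in cm, then the opening, from 0 (shut) to 1 (fully open). In form: [[[ax, ay, az], [x, y, z], fingers], ...]. A call has 1 to 12 rows; each row shifts and turns the commanded pose from where the row before left it, along the tool's axes as they then stand; what a row does not reach is not made up. A row lasts 1/8 s, in which the tool goes at most 62.5 mm and 10.7 degrees, less where a joint would pass 70% of its speed; a pose out of reach is approached as far as the arm can. A call is refused whole if a number of a shift passes 6.25 or a number of a turn 0.188, either way. A call with a gripper value outside its range is refused whole. The fingers move at their own pace and stop on an object; "grip_force" is the grip in N (left out, the last holds). Time passes only in rows, so rows that do not move let the fingers close. It gives the time, the measured TCP pose, the force and the opening at its end, in the units of the state.
- manip.observe(): the state, without advancing time (a new reading comes with each control period).
- manip.capture(name): name is "side" or "top"; returns a dict with "frame" (384x512x3 uint8, red, green, blue), "fx", "fy", "cx", "cy" (pixels), "k1" (the pictures are not rectified: a ray, as slopes to the right and down, at radius r is drawn at 1 + k1 r^2 times it, then the intrinsics apply), "cam_to_world" (4x4, takes a point from camera to world coordinates). Camera axes: x right, y down, z forward; pixel columns grow to the right and rows downward; lengths in m; the calibration is good to about 2 mm. A picture is of the moment at which its call begins. There is no depth.
- manip.finish_job(): hands the job in, once; it reports no verdict.
The state is a dict: "time_s": time; "qpos": joint angles; "dq": joint speeds; "joint_torque": joint torques, N m; "eef_pos": TCP position; "tcp_rot": TCP orientation; "ft_force": force on the tool from outside, world axes, zero at the start; "ft_torque": the same for the moment, N m; "width": finger opening in m.
Only numpy, scipy, OpenCV 4.12 (cv2) and the standard library are available. Lean on these libraries where they do the work, as an engineer would, in place of code of your own. Each camera call takes 0.05 s, during which the arm holds its last target.

TASK

Put the ridge-topped steel stake foot-down into the rectangular pocket of the clamp fixture, press it down firmly until its foot is flush with the holder's top, and let go of it. Then reach down into the narrow gap behind the upright bracket, grip the hexagonal head of the slowly turning clamp bolt across its middle and stop it from turning so that the nut can tighten; finish while still holding the bolt head still. Leave the other things on the bench where they are.

Things in the scene. Friction and masses are not known exactly. Their poses are not given: they have to be found in the camera images.
- fixture: Fixed steel clamp fixture; its place and yaw change. Origin on the bench; +x away from the robot (within 0.3 rad), +y left. At y -85 mm: the stake holder, dark steel block 100 (x) x 90 (y) x 30 mm high, pocket in its top. At y +60 mm: a grey foot plate 12 mm high carrying, front to back, the nut runner, the bracket, the bolt head and the cheek. A 12 mm plate joins both.
- bracket_top (a point): Middle of the top edge of the upright grey bracket, 105 mm above the bench. The bracket is 80 mm wide (y) and 10 mm thick (x). Behind it (+x) is the gap, 48 mm wide in x, open at the top and both sides, 12 mm foot plate below, closed behind by a cheek plate 90 mm wide, 12 mm thick, its top 75 mm above the bench.
- runner_top (a point): Middle of the top of the grey nut-runner housing in front of the bracket (-x side), 92 mm above the bench, 62 (x) x 54 (y) mm. Between it and the bracket is the hexagonal nut, which always turns; it needs no touch.
- pocket (a point): Centre of the mouth of the rectangular pocket, 30 mm above the bench, in the plane of the holder's top. The pocket is 59 mm along x and 39 mm along y, 18 mm deep, with a flat floor and a 3 mm chamfer at the mouth. Axes as the fixture's.
- stake: Ridge stake, loose, plain steel, 0.18 to 0.33 kg: rectangular foot 56 (x) x 36 (y) x 18 mm high, on it a straight ridge 44 (x) x 16 (y) mm, from 18 to 52 mm above the underside. Origin: centre of the underside. Starts upright on the bench right of the fixture, yaw within 0.6 rad, at one of three spots (others hold round-footed stakes). Fits the pocket either way round, long side along pocket x.
- stake_foot_top (a point): Centre of the upper face of the stake's foot, 18 mm above its underside (inside the ridge). Level with the pocket's mouth when flush.
- bolt_head (a point): Centre of the clamp bolt's hexagonal head, in the gap behind the bracket, 70 mm above the bench, 20 mm behind the bracket's rear face, 28 mm before the cheek. Head 24 mm across flats, 27.7 across corners, 20 mm long; bolt axis level, along the fixture's x. A pinch from above, fingers closing along the fixture's y, takes it. The point turns with the bolt.
- clamp_bolt (a joint): Angle of the bolt about the fixture's x axis (rad). The nut runner drags it round at about 0.3 rad/s with a torque of 0.12 N m, never stopping unless it is held; gripped by the head with 20 N or more it stands still.
- round_stake: Bystander, loose: ball-topped steel stake with a round foot 40 mm across, 58 mm high. Origin under its centre.
- cone_stake: Bystander, loose: conical steel stake with a round foot 38 mm across, 52 mm high. Origin under its centre.
- jar: Bystander, loose: glass jar 56 mm across, 75 mm high, left of the fixture.
- mallet: Bystander, loose: hammer 240 mm long, lying at the left of the bench.
- bench_block: Bystander, loose: flat steel block 75 x 75 x 18 mm, beyond the fixture.
- screw_cup: Bystander, loose: white bowl 70 mm across, 50 mm high, beyond the fixture.
- mandrel: Bystander, loose: upright tapered steel ring mandrel, 44 mm across at the foot, 160 mm high, far left.
Things that resemble listed ones, but are neither listed nor needed, are in the scene too. Leave any green, orange or yellow look-alike of the stake alone.

How it is judged (in metres and radians):
On the way, in this order (a step that is already met when the one before it is completed fails the run):
1. the stake is pressed down flush in the pocket (horizontal distance between stake_foot_top and pocket below 0.004 m and z of stake_foot_top in the frame of pocket between -0.003 and 0.0015 m and angle between stake's own z axis and vertical below 0.05 rad and angle between the x axis of stake and the x axis of pocket, either way round below 0.12 rad and contact force between stake and fixture above 8 N), for 0.1 s.
2. the bolt head is gripped behind the bracket and stands still, the stake let go and still flush (horizontal distance between stake_foot_top and pocket below 0.004 m and z of stake_foot_top in the frame of pocket between -0.003 and 0.0015 m and angle between stake's own z axis and vertical below 0.05 rad and angle between the x axis of stake and the x axis of pocket, either way round below 0.12 rad and contact force between the fingers and clamp_bolt above 5 N and distance between the grasp point and bolt_head below 0.018 m and velocity of joint clamp_bolt between -0.05 and 0.05 rad/s and contact force between the fingers and stake below 0.3 N), for 0.5 s.
At the end, for the whole second after the job is handed in: Stake let go in the pocket after a press over 8 N: centre within 4 mm, foot top at most 1.5 mm above the holder top, yaw within 0.12 rad, tilt under 0.05 rad. Fingers grip the bolt head (over 5 N, grasp point within 18 mm of its centre); bolt slower than 0.05 rad/s (all of step 2); the arm keeps its last pose, push and grip.
It fails at once if another thing on the bench is pushed away by more than 20 mm or tipped (distance of any of round_stake, cone_stake, jar, mallet, bench_block, screw_cup, mandrel from where it was at the start of the episode above 0.02 m or angle between any of round_stake, cone_stake, jar, bench_block, screw_cup, mandrel's own z axis and vertical above 0.5 rad).
It also fails if it takes over 56 s, if anything falls off the work surface, if the arm or the gripper's body presses on something with over 40 N, if the wrist force passes 120 N, or if a joint passes its speed limit or range.

## Working session

There is one attempt and no reset: what is moved stays moved. The work goes in short steps, Python scripts to look and compute and a tool call to move; the robot and the scene stay as the last step left them, time stands still between calls to the robot, and variables do not carry over. Pictures are saved under pics/ and viewed, and the job is handed in when it is done.

Besides the shell and the picture viewer there is one more tool, called after "Call:" as name(argument=value, ...), one argument or row to a line, values as JSON. play_rows: Moves the arm, as the interface text tells. Its arguments: {"type":"object","properties":{"steps":{"type":"array"},"grip_force":{"type":"number"}},"required":["steps"]}

```bash
ls; mkdir -p pics; python3 - <<'E'
from cell import manip
import cv2,numpy as np
print(manip.pinch_z); s=manip.observe(); print(s)
for n in("side","top"):
    c=manip.capture(n); cv2.imwrite(f"pics/{n}0.png",c["frame"][:,:,::-1]); np.savez(f"{n}0.npz",**c)
    print({k:v for k,v in c.items() if k!="frame"})
E
```

```text
pics
0.0539
{'time_s': 0.0, 'qpos': array([ 6.18218128e+01,  8.65299534e+00,  8.23920217e+01,  1.64719149e-03,
        8.90265793e+01, -7.67804000e+00]), 'dq': array([-0.00169365,  0.10075737,  0.00455929, -0.01941137,  0.00838717,
        0.03672246]), 'joint_torque': array([-1.53537891e-03, -7.13065267e+01, -5.70845068e+01, -4.13723319e-04,
        9.18521691e-03,  4.67451127e-05]), 'eef_pos': array([0.20131511, 0.53844747, 0.30326363]), 'tcp_rot': array([[-9.36671052e-01,  3.50209883e-01, -6.15414128e-04],
       [ 3.50210369e-01,  9.36670440e-01, -1.08792027e-03],
       [ 1.95439791e-04, -1.23454783e-03, -9.99999219e-01]]), 'ft_force': array([-0.75758808, -0.27846575,  0.46428203]), 'ft_torque': array([ 0.00029877, -0.03259081, -0.00854263]), 'width': 0.08516517978380624}
{'fx': 443.6084798506948, 'fy': 443.6084798506948, 'cx': 258.40112043922255, 'cy': 183.28363372715745, 'k1': -0.14413594813922143, 'cam_to_world': array([[ 0.94810857, -0.20722118,  0.24114211,  0.28436968],
       [-0.31709316, -0.56073105,  0.76487425, -0.78887584],
       [-0.02328228, -0.80164834, -0.59734234,  0.73002161],
       [ 0.        ,  0.        ,  0.        ,  1.        ]])}
{'fx': 386.19264579546393, 'fy': 386.19264579546393, 'cx': 254.00275285127898, 'cy': 199.39224662815948, 'k1': -0.042660083733446506, 'cam_to_world': array([[-1.45040834e-01, -9.69468057e-01,  1.97724158e-01,
         3.33005395e-01],
       [-9.89425521e-01,  1.42005398e-01, -2.95229787e-02,
         7.27193999e-02],
       [ 5.43687062e-04, -1.99915366e-01, -9.79813018e-01,
         1.21704546e+00],
       [ 0.00000000e+00,  0.00000000e+00,  0.00000000e+00,
         1.00000000e+00]])}
```

View pics/side0.png

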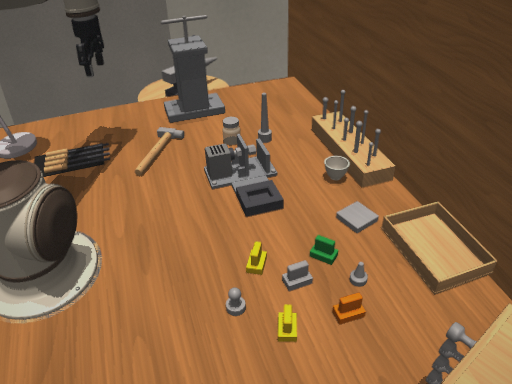

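View pics/top0.png

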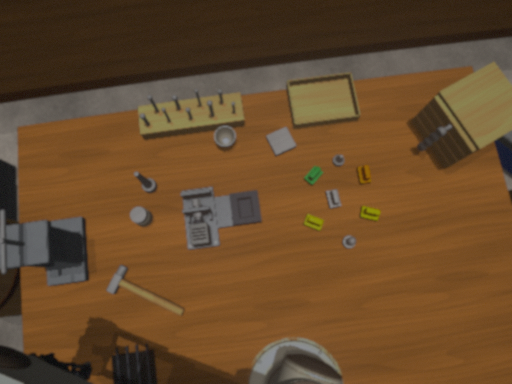

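```bash
cat > h.py <<'E'
import numpy as np,cv2
def K(c): return np.array([[c["fx"],0,c["cx"]],[0,c["fy"],c["cy"]],[0,0,1]],float)
def D(c): return np.array([float(c["k1"]),0,0,0])
def rays(c,px):
    u=cv2.undistortPoints(np.array(px,float).reshape(-1,1,2),K(c),D(c)).reshape(-1,2)
    M=c["cam_to_world"]; d=np.c_[u,np.ones(len(u))]@M[:3,:3].T
    return M[:3,3],d
def plane(c,px,z):
    o,d=rays(c,px); return o+d*((z-o[2])/d[:,2])[:,None]
def proj(c,P):
    M=c["cam_to_world"]; R=M[:3,:3].T; t=-R@M[:3,3]
    return cv2.projectPoints(np.array(P,float).reshape(-1,1,3),cv2.Rodrigues(R)[0],t,K(c),D(c))[0].reshape(-1,2)
def crop(c,name,x0,y0,x1,y1,s):
    im=cv2.resize(np.ascontiguousarray(c["frame"][y0:y1,x0:x1,::-1]),None,fx=s,fy=s,interpolation=cv2.INTER_CUBIC)
    cv2.imwrite("pics/"+name,im)
E
python3 - <<'E'
from h import *
t=np.load("top0.npz");s=np.load("side0.npz")
crop(s,"s_stake.png",220,225,380,345,5)
crop(t,"t_stake.png",290,150,390,225,8)
crop(s,"s_fix.png",190,125,300,220,7)
crop(t,"t_fix.png",170,180,270,255,8)
E
```

```text
(no output)
```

View pics/s_stake.png

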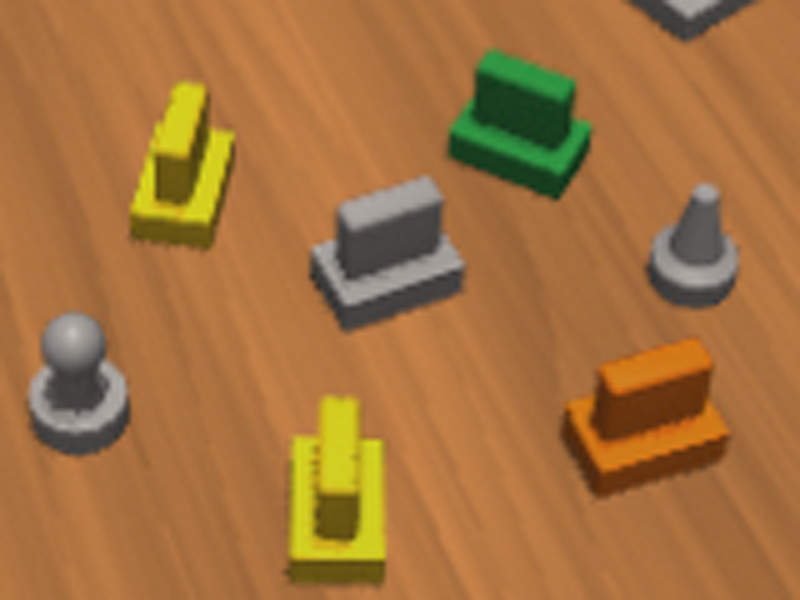

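View pics/t_stake.png

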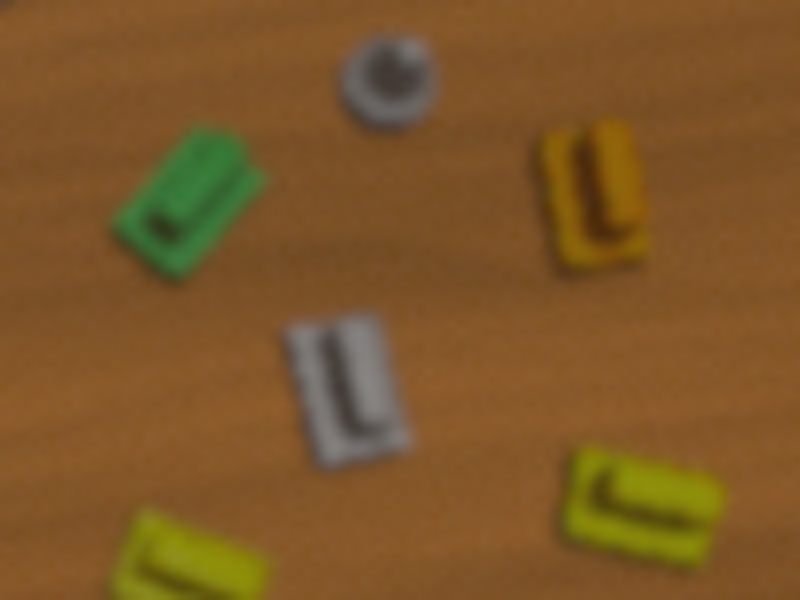

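View pics/s_fix.png

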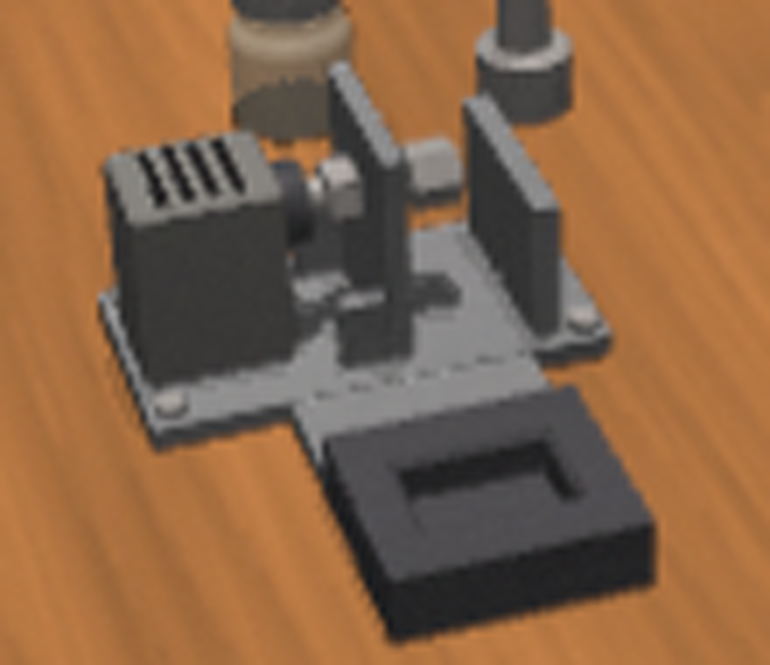

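View pics/t_fix.png

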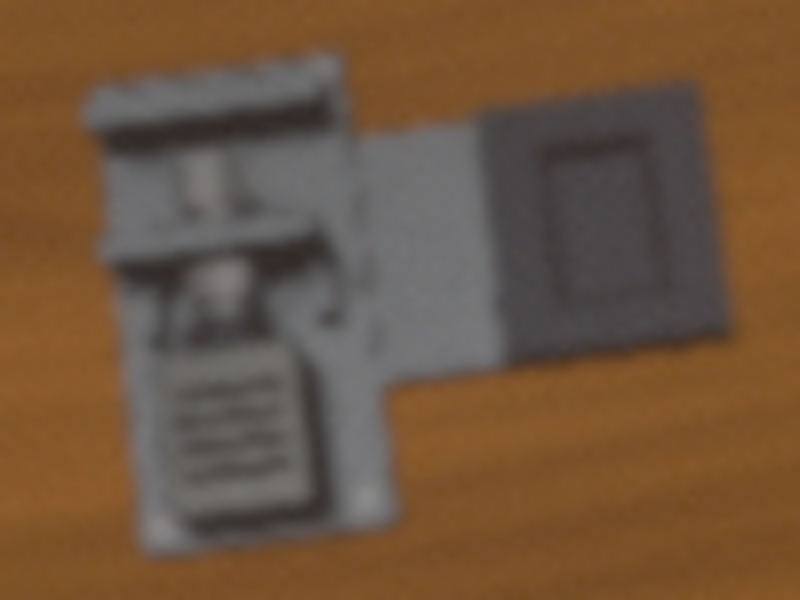

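```bash
cat > m1.py <<'E'
from h import *
t=np.load("top0.npz");s=np.load("side0.npz")
def up(p,sc,x0,y0): return (np.array(p,float)+.5)/sc-.5+[x0,y0]
def rect(n,P):
    P=P[:,:2]; c=P.mean(0); e=(P[1]-P[0]+P[2]-P[3])/2; f=(P[3]-P[0]+P[2]-P[1])/2
    print(n,c.round(4),"e",np.linalg.norm(e).round(4),np.degrees(np.arctan2(e[1],e[0])).round(1),"f",np.linalg.norm(f).round(4),np.degrees(np.arctan2(f[1],f[0])).round(1))
rect("ridge side",plane(s,up([(338,208),(357,230),(443,201),(427,178)],5,220,225),.052))
F=plane(s,up([(312,247),(346,303),(463,264)],5,220,225),.018); F=np.vstack([F,F[0]+F[2]-F[1]]); rect("foot side",F)
rect("foot top",plane(t,up([(287,325),(325,467),(412,450),(380,315)],8,290,150),.018))
rect("holder side",plane(s,up([(325,437),(395,580),(655,525),(578,387)],7,190,125),.03))
rect("holder top",plane(t,up([(478,108),(505,362),(733,333),(697,82)],8,170,180),.03))
rect("pocket top",plane(t,up([(540,143),(560,305),(670,295),(650,132)],8,170,180),.03))
rect("cheek top(side)",plane(s,up([(465,100),(535,208),(560,208),(488,95)],7,190,125),.075))
rect("bracket top(side)",plane(s,up([(330,68),(388,163),(408,155),(348,62)],7,190,125),.105))
rect("runner top(side)",plane(s,up([(107,160),(132,225),(285,190),(250,135)],7,190,125),.092))
rect("runner top(top)",plane(t,up([(165,352),(187,518),(315,503),(297,340)],8,170,180),.092))
E
python3 m1.py
```

```text
ridge side [ 0.5447 -0.2166] e 0.0142 -82.0 f 0.0401 4.0
foot side [ 0.5449 -0.2144] e 0.0336 -86.1 f 0.0539 3.1
foot top [ 0.5423 -0.2137] e 0.0574 -176.6 f 0.0365 -89.7
holder side [0.5558 0.0665] e 0.0886 -90.9 f 0.0983 -1.7
holder top [0.5524 0.0685] e 0.1011 178.9 f 0.0879 -91.2
pocket top [0.553  0.0677] e 0.065 178.8 f 0.0432 -92.8
cheek top(side) [0.6146 0.21  ] e 0.0885 -90.3 f 0.0097 -8.8
bracket top(side) [0.557  0.2119] e 0.0757 -89.1 f 0.0088 15.7
runner top(side) [0.4856 0.2096] e 0.0461 -89.6 f 0.059 0.5
runner top(top) [0.4837 0.2106] e 0.061 -179.9 f 0.0477 -92.3
```

The stake candidates, by pixel in the side view, are:
- grey at (297,274)
- yellow at (257,258) and (288,322)
- green at (324,249)
- orange at (349,307)
- round-footed stakes at (235,301) and (359,274)

The grey one is the only plain steel stake with a ridge on a rectangular foot, and both crops confirm it. The top view shows it at (333,198).

The fixture holder centre is at about (0.554, 0.068), the bolt at about (0.581, 0.211), and the stake at about (0.544, -0.215) with a yaw of 3.5°.

```bash
cat > go.py <<'E'
import sys
from cell import manip
import numpy as np
from scipy.spatial.transform import Rotation as Rt
# usage: go.py x y z yaw(deg of fixture/stake x axis)
x,y,z,a=map(float,sys.argv[1:5]); s=manip.observe()
R=s["tcp_rot"]; b=np.radians(a)
T=np.array([[-np.cos(b),-np.sin(b),0],[-np.sin(b),np.cos(b),0],[0,0,-1]]).T
T=np.column_stack([[-np.cos(b),-np.sin(b),0],[-np.sin(b),np.cos(b),0],[0,0,-1]])
d=np.array([x,y,z])-s["eef_pos"]
print("t",round(s["time_s"],2),"pos",s["eef_pos"].round(4),"w",round(s["width"],4),"F",s["ft_force"].round(1))
print("turn (tool)",Rt.from_matrix(R.T@T).as_rotvec().round(4),"shift cm now-axes",(R.T@d*100).round(2),"after turn",(T.T@d*100).round(2))
E
python3 go.py 0.544 -0.215 0.2 3.5
```

```text
t 0.1 pos [0.2013 0.5384 0.3033] w 0.0854 F [ 0.8 -0.1  0.1]
turn (tool) [-1.100e-03 -4.000e-04 -4.189e-01] shift cm now-axes [-58.49 -58.56  10.39] after turn [-29.6  -77.3   10.33]
```

Call:
play_rows(
  steps=[
    [[0, 0, -0.14], [0, 0, 0], 0.8],
    [[0, 0, -0.14], [0, 0, 0], 0.8],
    [[0, 0, -0.139], [0, 0, 0], 0.8],
    [[0, 0, 0], [-1.75, -4.5, 0], 0.8],
    [[0, 0, 0], [-1.75, -4.5, 0], 0.8],
    [[0, 0, 0], [-1.75, -4.5, 0], 0.8],
    [[0, 0, 0], [-1.75, -4.5, 0], 0.8],
    [[0, 0, 0], [-1.75, -4.5, 0], 0.8],
    [[0, 0, 0], [-1.75, -4.5, 0], 0.8],
    [[0, 0, 0], [-1.75, -4.5, 0], 0.8],
    [[0, 0, 0], [-1.75, -4.5, 0], 0.8],
    [[0, 0, 0], [-1.75, -4.5, 0], 0.8],
  ],
)

```text
time_s: 1.6
eef_pos: [0.3836, 0.1424, 0.3039]
tcp_rot: [[-0.998, -0.061, 0.0], [-0.061, 0.998, -0.0], [-0.0, -0.0, -1.0]]
ft_force: [1.7, 0.5, -0.7]
width: 0.0685
```

Call:
play_rows(
  steps=[
    [[0, 0, 0], [-1.75, -4.5, 0], 0.8],
    [[0, 0, 0], [-1.75, -4.5, 0], 0.8],
    [[0, 0, 0], [-1.75, -4.5, 1.5], 0.8],
    [[0, 0, 0], [-1.75, -4.5, 1.5], 0.8],
    [[0, 0, 0], [-1.75, -4.5, 1.5], 0.8],
    [[0, 0, 0], [-1.75, -4.5, 1.5], 0.8],
    [[0, 0, 0], [-1.75, -4.5, 2], 0.8],
    [[0, 0, 0], [-1.6, -4, 2], 0.8],
    [[0, 0, 0], [0, 0, 0], 0.8],
  ],
)

```text
time_s: 2.72
eef_pos: [0.5432, -0.2039, 0.2013]
tcp_rot: [[-0.998, -0.059, -0.003], [-0.059, 0.998, 0.001], [0.003, 0.002, -1.0]]
ft_force: [-0.8, 1.3, -0.3]
width: 0.0681
```

```bash
python3 go.py 0.544 -0.215 0.096 3.5
python3 - <<'E'
from cell import manip
from h import *
for n in("side","top"):
    c=manip.capture(n); np.savez(n+"1.npz",**c)
    print(n,proj(c,[[.544,-.215,.1]]))
crop(np.load("side1.npz"),"s1.png",220,180,380,300,5); crop(np.load("top1.npz"),"t1.png",280,150,380,225,8)
E
```

```text
t 2.73 pos [ 0.5432 -0.2039  0.2013] w 0.0681 F [-0.8  1.3 -0.3]
turn (tool) [ 0.0016 -0.0033 -0.0022] shift cm now-axes [-0.05 -1.12 10.53] after turn [-1.000e-02 -1.110e+00  1.053e+01]
side [[298.07577986 248.42271585]]
top [[339.33511817 191.95349124]]
```

View pics/s1.png

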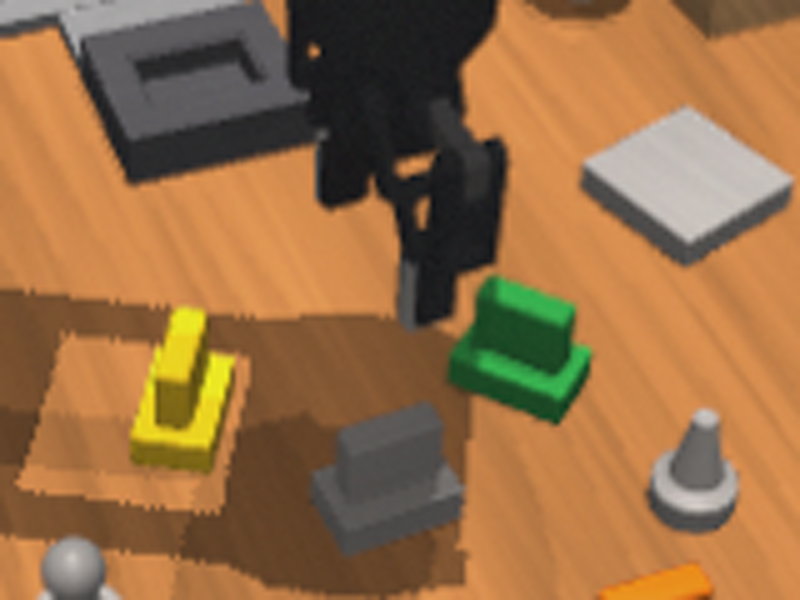

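View pics/t1.png

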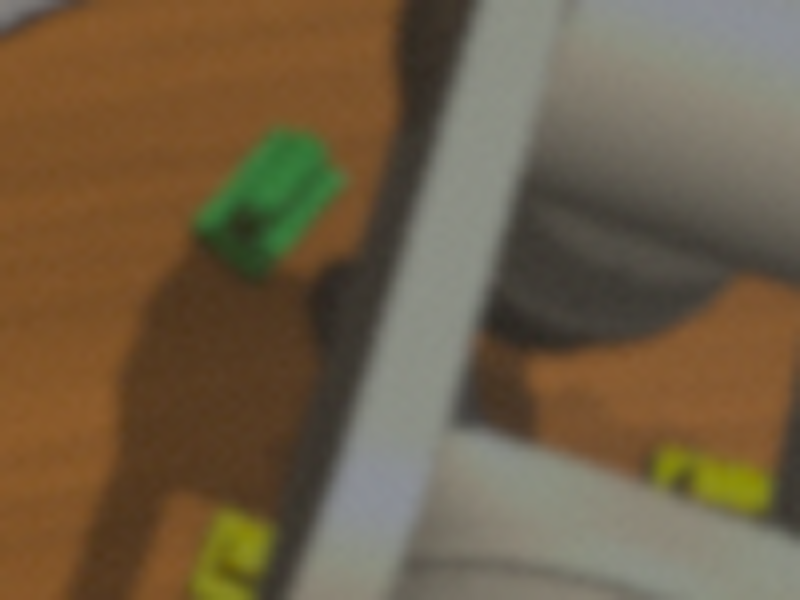

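Call:
play_rows(
  steps=[
    [[0, 0, 0], [0, -1.1, 2], 0.6],
    [[0, 0, 0], [0, 0, 2], 0.6],
    [[0, 0, 0], [0, 0, 2], 0.6],
    [[0, 0, 0], [0, 0, 2], 0.6],
    [[0, 0, 0], [0, 0, 1.5], 0.6],
    [[0, 0, 0], [0, 0, 0], 0.6],
    [[0, 0, 0], [0, 0, 0], 0.6],
  ],
)

```text
time_s: 3.7
eef_pos: [0.5442, -0.2129, 0.1095]
tcp_rot: [[-0.998, -0.061, 0.001], [-0.061, 0.998, -0.001], [-0.001, -0.001, -1.0]]
ft_force: [-0.1, -0.6, 0.3]
width: 0.052
```

```bash
python3 go.py 0.544 -0.215 0.096 3.5
python3 - <<'E'
from cell import manip
from h import *
c=manip.capture("side"); np.savez("side2.npz",**c)
crop(c,"s2.png",240,210,360,300,6)
E
```

```text
t 3.7 pos [ 0.5442 -0.2129  0.1095] w 0.052 F [-0.1 -0.6  0.3]
turn (tool) [-0.0005  0.0006  0.0004] shift cm now-axes [ 0.03 -0.2   1.35] after turn [ 0.03 -0.2   1.35]
```

View pics/s2.png

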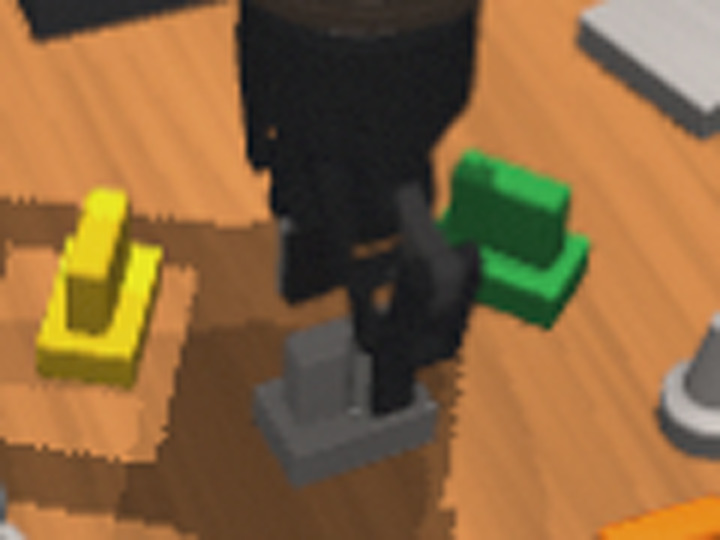

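```bash
python3 - <<'E'
from h import *
c=np.load("side2.npz")
for z in (.03,.04):
  p=proj(c,[[.544+dx,-.213-.026,z] for dx in(-.011,0,.011)]); print(z,((p-[240,210]+.5)*6-.5).round(0).tolist())
p=proj(c,[[.5447+dx,-.2166-.008,.052] for dx in(-.022,0,.022)]); print(((p-[240,210]+.5)*6-.5).round(0).tolist())
E
```

```text
0.03 [[341.0, 433.0], [371.0, 425.0], [401.0, 417.0]]
0.04 [[342.0, 414.0], [372.0, 406.0], [402.0, 397.0]]
[[299.0, 368.0], [359.0, 351.0], [418.0, 335.0]]
```

Call:
play_rows(
  steps=[
    [[0, 0, 0], [0.2, -0.2, 0.7], 0.6],
    [[0, 0, 0], [0, 0, 0.6], 0.6],
    [[0, 0, 0], [0, 0, 0], 0.6],
    [[0, 0, 0], [0, 0, 0], 0.6],
  ],
  grip_force=60,
)

```text
time_s: 4.25
eef_pos: [0.5422, -0.215, 0.096]
tcp_rot: [[-0.998, -0.061, -0.0], [-0.061, 0.998, -0.0], [0.0, -0.0, -1.0]]
ft_force: [1.2, 0.8, -0.3]
width: 0.0511
```

Call:
play_rows(
  steps=[
    [[0, 0, 0], [0, 0, 0], 0],
    [[0, 0, 0], [0, 0, 0], 0],
    [[0, 0, 0], [0, 0, 0], 0],
    [[0, 0, 0], [0, 0, 0], 0],
    [[0, 0, 0], [0, 0, 0], 0],
    [[0, 0, 0], [0, 0, 0], 0],
    [[0, 0, 0], [0, 0, 0], 0],
    [[0, 0, 0], [0, 0, 0], 0],
  ],
  grip_force=60,
)

```text
time_s: 5.25
eef_pos: [0.5423, -0.2151, 0.0962]
tcp_rot: [[-0.998, -0.061, 0.0], [-0.061, 0.998, -0.0], [-0.0, -0.0, -1.0]]
ft_force: [-0.5, 1.4, 6.0]
width: 0.0149
```

```bash
python3 go.py 0.544 -0.215 0.096 3.5
python3 - <<'E'
from cell import manip
from h import *
c=manip.capture("side"); np.savez("side3.npz",**c)
crop(c,"s3.png",240,210,360,300,6)
E
```

```text
t 5.25 pos [ 0.5423 -0.2151  0.0962] w 0.0149 F [-0.5  1.4  6. ]
turn (tool) [-0.0003  0.0005  0.0001] shift cm now-axes [-0.17 -0.    0.02] after turn [-0.17 -0.    0.02]
```

View pics/s3.png

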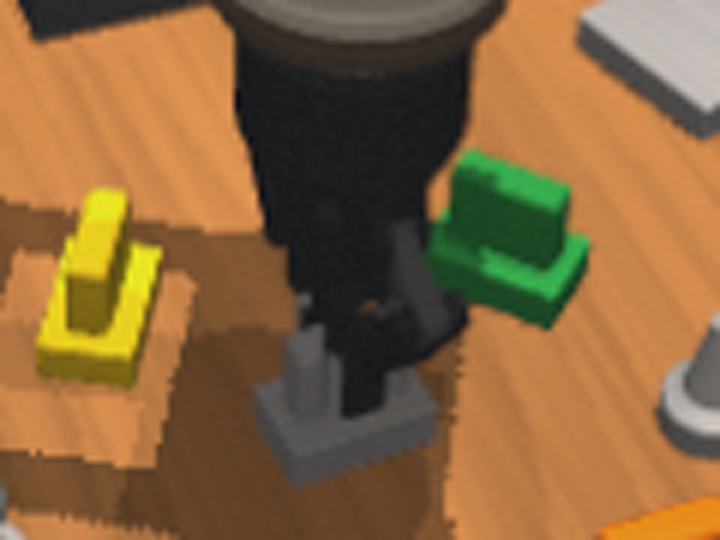

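Call:
play_rows(
  steps=[
    [[0, 0, 0], [0, 0, -1], 0],
    [[0, 0, 0], [0, 0, -2.5], 0],
    [[0, 0, 0], [0, 0, -3], 0],
    [[0, 0, 0], [0, 0, -2], 0],
    [[0, 0, 0], [0, 0, 0], 0],
    [[0, 0, 0], [0, 0, 0], 0],
  ],
  grip_force=80,
)

```text
time_s: 6.05
eef_pos: [0.5418, -0.2149, 0.18]
tcp_rot: [[-0.998, -0.061, -0.001], [-0.061, 0.998, 0.0], [0.001, 0.001, -1.0]]
ft_force: [0.8, 0.3, -2.7]
width: 0.015
```

```bash
python3 go.py 0.553 0.067 0.16 -1.3
```

```text
t 6.05 pos [ 0.5418 -0.2149  0.18  ] w 0.015 F [ 0.8  0.3 -2.7]
turn (tool) [ 0.0005 -0.0011  0.0839] shift cm now-axes [-2.85 28.06  2.01] after turn [-0.48 28.2   2.  ]
```

Stake lifted (-2.7 N). I'll turn and carry it over the pocket.

Call:
play_rows(
  steps=[
    [[0, 0, 0.084], [0, 0, 0], 0],
    [[0, 0, 0], [-0.06, 3, 0], 0],
    [[0, 0, 0], [-0.06, 4, 0], 0],
    [[0, 0, 0], [-0.06, 4, 0], 0],
    [[0, 0, 0], [-0.06, 4, 0], 0],
    [[0, 0, 0], [-0.06, 4, 0], 0],
    [[0, 0, 0], [-0.06, 4, 0], 0],
    [[0, 0, 0], [-0.06, 3.2, 1], 0],
    [[0, 0, 0], [-0.06, 2, 1], 0],
    [[0, 0, 0], [0, 0, 0], 0],
    [[0, 0, 0], [0, 0, 0], 0],
  ],
)

```text
time_s: 7.42
eef_pos: [0.5534, 0.0661, 0.1606]
tcp_rot: [[-1.0, 0.023, -0.001], [0.023, 1.0, -0.0], [0.001, -0.0, -1.0]]
ft_force: [0.2, 0.2, -1.3]
width: 0.0146
```

```bash
python3 go.py 0.553 0.067 0.13 -1.3
python3 - <<'E'
from cell import manip
from h import *
for n in("side","top"):
    c=manip.capture(n); np.savez(n+"4.npz",**c)
crop(np.load("side4.npz"),"s4.png",200,120,310,220,7); crop(np.load("top4.npz"),"t4.png",190,160,290,235,8)
E
```

```text
t 7.42 pos [0.5534 0.0661 0.1606] w 0.0146 F [ 0.2  0.2 -1.3]
turn (tool) [-0.0004 -0.0006 -0.0004] shift cm now-axes [0.04 0.09 3.06] after turn [0.04 0.09 3.06]
```

View pics/s4.png

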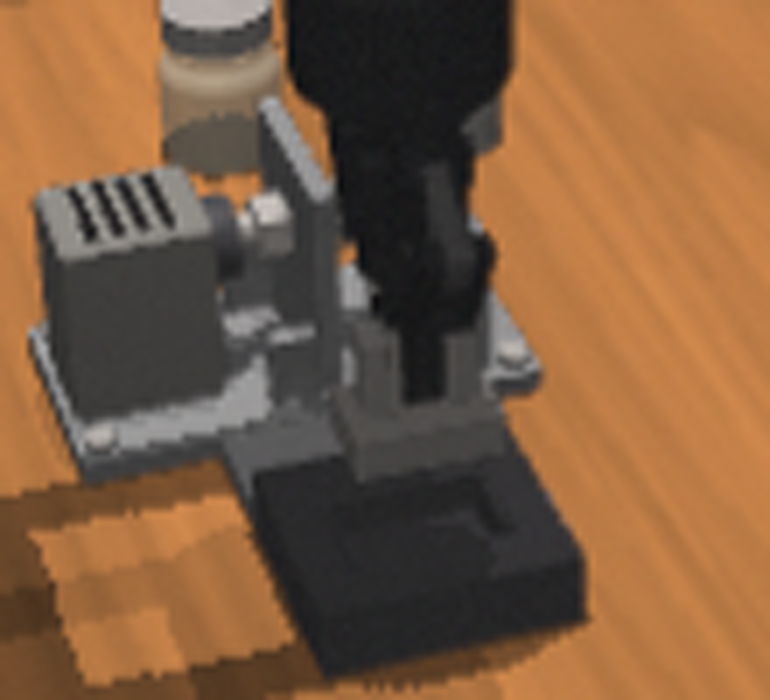

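View pics/t4.png

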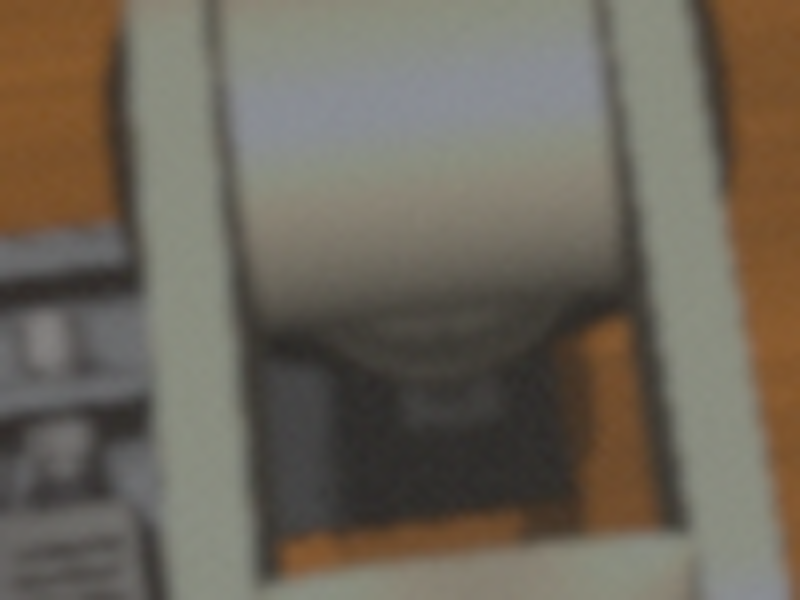

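```bash
python3 - <<'E'
from h import *
up=lambda p,s,x,y:(np.array(p,float)+.5)/s-.5+[x,y]
s=np.load("side4.npz");t=np.load("top4.npz")
P=plane(s,up([(360,481),(513,436)],7,200,120),.0646); print(P.round(4), "mid",P.mean(0).round(4)); 
P=plane(s,up([(340,410),(352,440),(505,402)],7,200,120),.0826); print("foot top",P.round(4))
P=plane(t,up([(402,424),(495,414)],8,190,160),.0826); print("top foot top edge(-x)",P.round(4))
# holder in side view now
P=plane(s,up([(253,480),(320,618),(585,562),(503,425)],7,200,120),.03); print("holder",P.round(4),P.mean(0).round(4))
P=plane(s,up([(340,522),(375,580),(520,535),(475,478)],7,200,120),.03); print("pocket?",P.round(4),P.mean(0).round(4))
E
```

```text
[[0.5292 0.0499 0.0646]
 [0.5891 0.0562 0.0646]] mid [0.5592 0.0531 0.0646]
foot top [[0.5286 0.0692 0.0826]
 [0.5272 0.0507 0.0826]
 [0.5851 0.0534 0.0826]]
top foot top edge(-x) [[0.5285 0.0861 0.0826]
 [0.5272 0.0514 0.0826]]
holder [[0.5047 0.1079 0.03  ]
 [0.5045 0.0226 0.03  ]
 [0.6032 0.0198 0.03  ]
 [0.6038 0.1081 0.03  ]] [0.554  0.0646 0.03  ]
pocket? [[0.5275 0.0725 0.03  ]
 [0.5292 0.0361 0.03  ]
 [0.5867 0.0426 0.03  ]
 [0.5827 0.0804 0.03  ]] [0.5565 0.0579 0.03  ]
```

Call:
play_rows(
  steps=[
    [[0, 0, 0], [0.1, 0, 1.4], 0],
    [[0, 0, 0], [0, 0, 1.2], 0],
    [[0, 0, 0], [0, 0, 0], 0],
    [[0, 0, 0], [0, 0, 0], 0],
  ],
)

```text
time_s: 8.02
eef_pos: [0.5524, 0.0668, 0.1349]
tcp_rot: [[-1.0, 0.023, -0.0], [0.023, 1.0, -0.0], [0.0, -0.0, -1.0]]
ft_force: [-0.1, 0.2, -2.0]
width: 0.015
```

```bash
python3 go.py 0.553 0.067 0.13 -1.3
python3 - <<'E'
from cell import manip
from h import *
for n in("side","top"):
    c=manip.capture(n); np.savez(n+"5.npz",**c)
crop(np.load("side5.npz"),"s5.png",225,155,295,215,11); crop(np.load("side0.npz"),"s0h.png",225,155,295,215,11); crop(np.load("top5.npz"),"t5.png",220,180,280,225,12)
E
```

```text
t 8.03 pos [0.5524 0.0668 0.1349] w 0.015 F [-0.1  0.2 -2. ]
turn (tool) [-0.0001 -0.0001 -0.0001] shift cm now-axes [-0.06  0.02  0.49] after turn [-0.06  0.02  0.49]
```

View pics/s5.png

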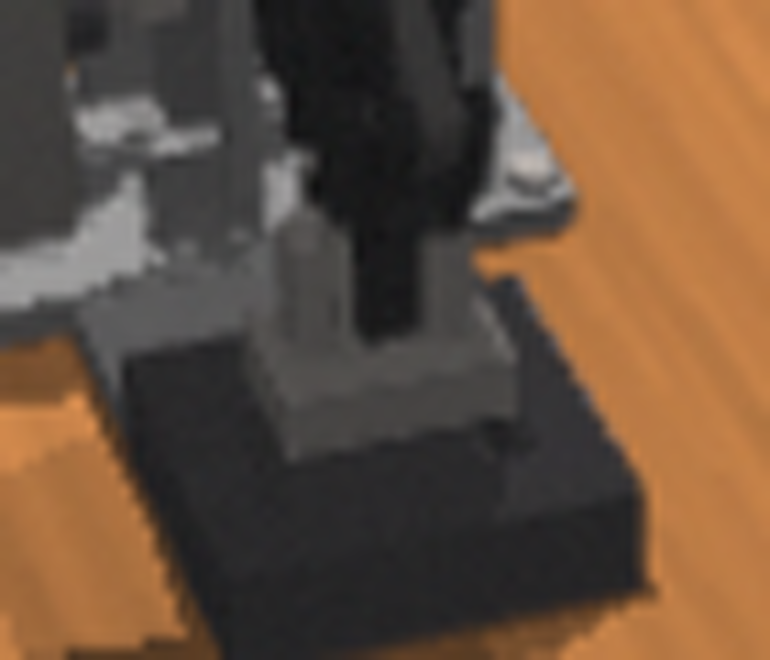

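View pics/s0h.png

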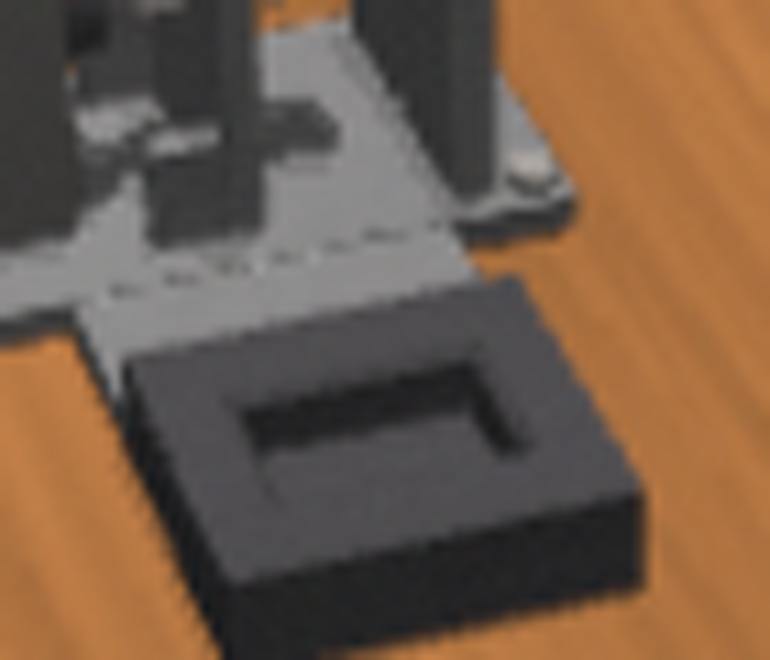

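View pics/t5.png

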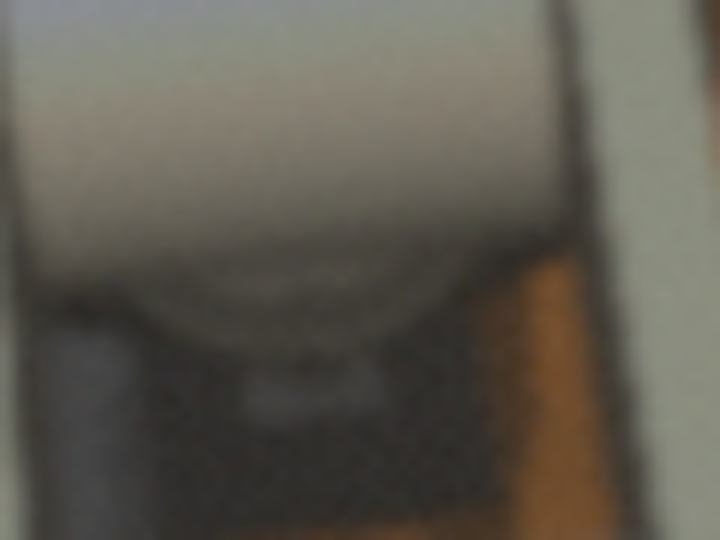

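```bash
python3 - <<'E'
from h import *
up=lambda p,s=11,x=225,y=155:(np.array(p,float)+.5)/s-.5+[x,y]
s=np.load("side5.npz");t=np.load("top5.npz");t0=np.load("top0.npz")
H=plane(s,up([(125,365),(235,582),(640,490),(515,278)]),.03)[:,:2]; c=H.mean(0); print("H",H.round(4).tolist(),c.round(4))
b=np.radians(-1.3);X=np.array([np.cos(b),np.sin(b)]);Y=np.array([-X[1],X[0]])
def loc(p): return [round(float((p[:2]-c)@X)*1e3,1),round(float((p[:2]-c)@Y)*1e3,1)]
for p in H: print("  H",loc(p))
for q in plane(s,up([(293,462),(517,415)]),.0389): print("bottom near corners (expect -28,-18 / 28,-18)",loc(q))
for q in plane(s,up([(285,405),(517,355),(240,345)]),.0569): print("foot top corners",loc(q))
# top: front edge of foot top at crop y~420 at 12x, mid x~ 313
q=plane(t,up([(245,427),(390,412)],12,220,180),.0569); print("top",q.round(4))
E
```

```text
H [[0.5056, 0.1094], [0.5064, 0.0236], [0.6033, 0.0231], [0.6043, 0.1102]] [0.5549 0.0666]
  H [-50.3, 41.7]
  H [-47.5, -44.1]
  H [49.4, -42.4]
  H [48.4, 44.7]
bottom near corners (expect -28,-18 / 28,-18) [-25.8, -17.6]
bottom near corners (expect -28,-18 / 28,-18) [28.0, -17.6]
foot top corners [-27.5, -19.1]
foot top corners [27.9, -18.4]
foot top corners [-31.0, 5.8]
top [[0.525  0.0871 0.0569]
 [0.5235 0.0502 0.0569]]
```

Call:
play_rows(
  steps=[
    [[0, 0, 0], [0, 0, 0.6], 0],
    [[0, 0, 0], [0, 0, 0.4], 0],
    [[0, 0, 0], [0, 0, 0.4], 0],
    [[0, 0, 0], [0, 0, 0.4], 0],
    [[0, 0, 0], [0, 0, 0], 0],
    [[0, 0, 0], [0, 0, 0], 0],
  ],
)

```text
time_s: 8.88
eef_pos: [0.5524, 0.0668, 0.117]
tcp_rot: [[-1.0, 0.023, 0.0], [0.023, 1.0, -0.0], [-0.0, -0.0, -1.0]]
ft_force: [-0.4, -0.3, -1.2]
width: 0.0146
```

Bottom is now at 0.021, inside the pocket with no contact force. I'll continue down to the floor.

Call:
play_rows(
  steps=[
    [[0, 0, 0], [0, 0, 0.3], 0],
    [[0, 0, 0], [0, 0, 0.3], 0],
    [[0, 0, 0], [0, 0, 0.2], 0],
    [[0, 0, 0], [0, 0, 0], 0],
    [[0, 0, 0], [0, 0, 0], 0],
  ],
)

```text
time_s: 9.5
eef_pos: [0.5524, 0.0668, 0.1089]
tcp_rot: [[-1.0, 0.023, -0.0], [0.023, 1.0, -0.0], [0.0, -0.0, -1.0]]
ft_force: [-0.9, -0.2, -1.8]
width: 0.0147
```

Call:
play_rows(
  steps=[
    [[0, 0, 0], [0, 0, 0.1], 0],
    [[0, 0, 0], [0, 0, 0.1], 0],
    [[0, 0, 0], [0, 0, 0], 0],
    [[0, 0, 0], [0, 0, 0], 0],
  ],
)

```text
time_s: 10.0
eef_pos: [0.5524, 0.0668, 0.1082]
tcp_rot: [[-1.0, 0.023, 0.001], [0.023, 1.0, -0.0], [-0.001, -0.0, -1.0]]
ft_force: [-9.2, -0.5, 18.5]
width: 0.0146
```

Call:
play_rows(
  steps=[
    [[0, 0, 0], [0, 0, 0.08], 0],
    [[0, 0, 0], [0, 0, 0], 0],
    [[0, 0, 0], [0, 0, 0], 0],
    [[0, 0, 0], [0, 0, 0], 0],
  ],
)

```text
time_s: 10.5
eef_pos: [0.5524, 0.0668, 0.1082]
tcp_rot: [[-1.0, 0.023, 0.001], [0.023, 1.0, -0.0], [-0.001, -0.0, -1.0]]
ft_force: [-15.5, -1.4, 32.1]
width: 0.0147
```

```bash
python3 go.py 0.553 0.067 0.13 -1.3
python3 - <<'E'
from cell import manip
from h import *
c=manip.capture("side"); np.savez("side6.npz",**c)
crop(c,"s6.png",225,155,295,215,11)
E
```

```text
t 10.5 pos [0.5524 0.0668 0.1082] w 0.0147 F [-15.5  -1.4  32.1]
turn (tool) [-0.0002  0.0011  0.    ] shift cm now-axes [-0.06  0.02 -2.18] after turn [-0.06  0.02 -2.18]
```

View pics/s6.png

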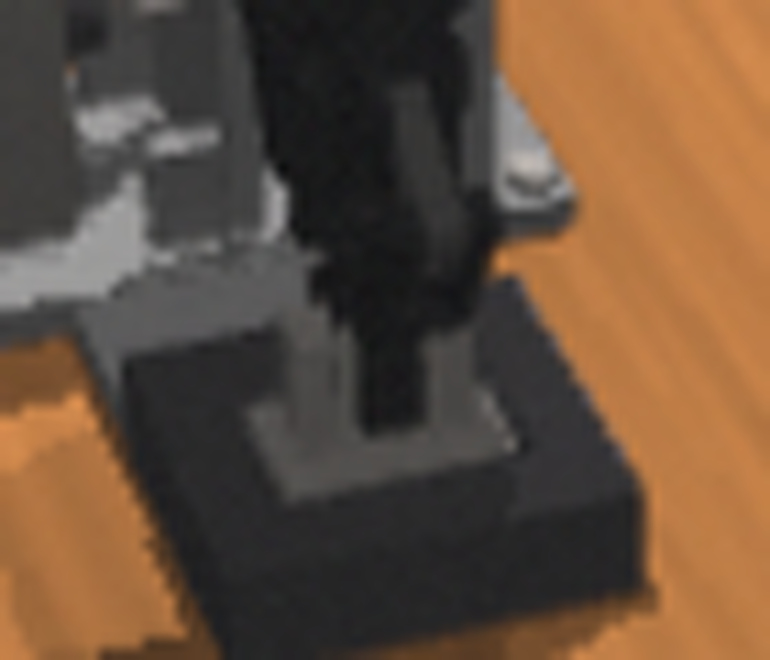

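The foot top, at corners (250,410), (293,500) and (517,445), lies level with the holder's top. I pressed at 32 N. Next I'll ease off, open and lift.

Call:
play_rows(
  steps=[
    [[0, 0, 0], [0, 0, -0.2], 0],
    [[0, 0, 0], [0, 0, 0], 0.4],
    [[0, 0, 0], [0, 0, 0], 0.4],
    [[0, 0, 0], [0, 0, 0], 0.4],
    [[0, 0, 0], [0, 0, 0], 0.4],
    [[0, 0, 0], [0, 0, -1], 0.4],
    [[0, 0, 0], [0, 0, -2], 0.4],
    [[0, 0, 0], [0, 0, -3], 0.4],
    [[0, 0, 0], [0, 0, -4], 0.6],
    [[0, 0, 0], [0, 0, -4], 0.6],
    [[0, 0, 0], [0, 0, 0], 0.6],
    [[0, 0, 0], [0, 0, 0], 0.6],
  ],
)

```text
time_s: 12.05
eef_pos: [0.5521, 0.0668, 0.248]
tcp_rot: [[-1.0, 0.023, -0.0], [0.023, 1.0, -0.0], [0.0, -0.0, -1.0]]
ft_force: [0.7, 0.4, 0.9]
width: 0.0514
```

```bash
python3 go.py 0.579 0.209 0.25 -1.3
python3 - <<'E'
from cell import manip
from h import *
for n in("side","top"):
    c=manip.capture(n); np.savez(n+"7.npz",**c)
crop(np.load("side7.npz"),"s7.png",190,125,300,220,7)
crop(np.load("top0.npz"),"t7.png",178,184,228,221,16)
E
```

```text
t 12.05 pos [0.5521 0.0668 0.248 ] w 0.0514 F [0.7 0.4 0.9]
turn (tool) [-0.0001 -0.0001 -0.0001] shift cm now-axes [-2.36 14.27 -0.2 ] after turn [-2.36 14.27 -0.2 ]
```

View pics/s7.png

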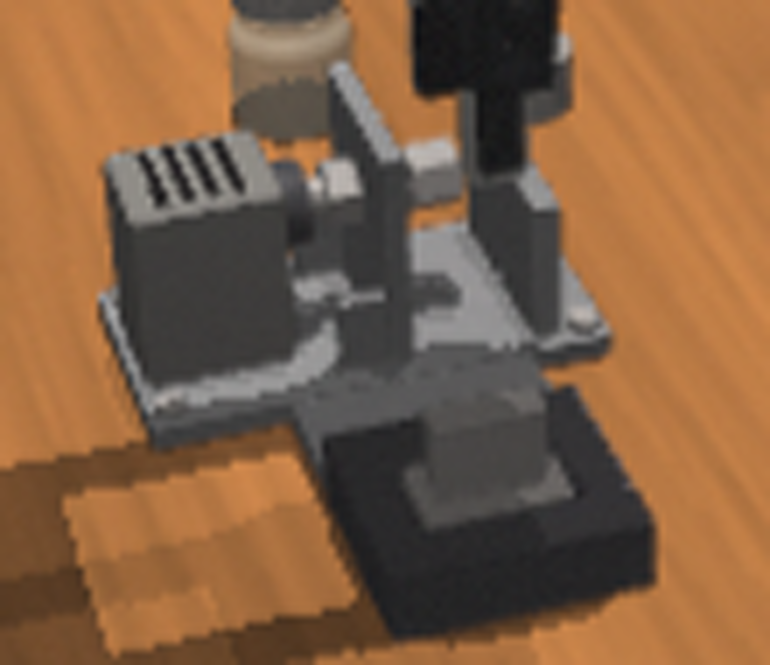

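View pics/t7.png

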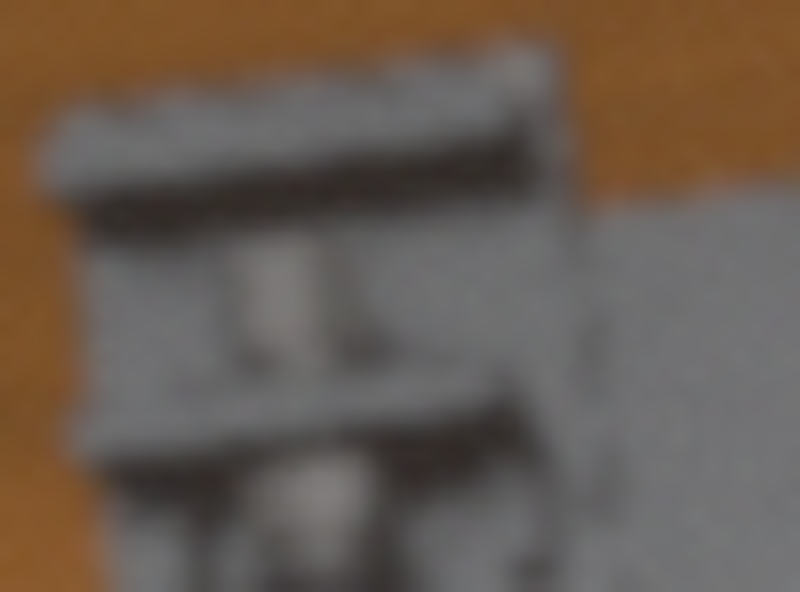

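```bash
python3 - <<'E'
from h import *
up=lambda p,s=16,x=178,y=184:(np.array(p,float)+.5)/s-.5+[x,y]
t=np.load("top0.npz")
print("bracket rear edge",plane(t,up([(75,412),(290,393),(500,372)]),.105).round(4).tolist())
print("cheek front edge",plane(t,up([(50,195),(290,172),(520,150)]),.075).round(4).tolist())
print("bolt head sides",plane(t,up([(240,290),(325,290)]),.075).round(4).tolist())
print("bolt back end", plane(t,up([(285,237)]),.08).round(4))
E
```

```text
bracket rear edge [[0.5586, 0.2514, 0.105], [0.5564, 0.212, 0.105], [0.5548, 0.1735, 0.105]]
cheek front edge [[0.6069, 0.2564, 0.075], [0.6047, 0.2109, 0.075], [0.6026, 0.1672, 0.075]]
bolt head sides [[0.5835, 0.2229, 0.075], [0.5811, 0.207, 0.075]]
bolt back end [[0.5912 0.2126 0.08  ]]
```

Call:
play_rows(
  steps=[
    [[0, 0, 0.017], [-0.4, 2, 0], 0.6],
    [[0, 0, 0], [-0.4, 2.5, 0], 0.6],
    [[0, 0, 0], [-0.4, 2.5, 0], 0.6],
    [[0, 0, 0], [-0.4, 2.5, 0], 0.6],
    [[0, 0, 0], [-0.4, 2.5, 0], 0.6],
    [[0, 0, 0], [-0.2, 2.5, 0], 0.6],
    [[0, 0, 0], [0, 0, 0], 0.6],
    [[0, 0, 0], [0, 0, 0], 0.6],
  ],
)

```text
time_s: 13.15
eef_pos: [0.5796, 0.2105, 0.2474]
tcp_rot: [[-0.999, 0.04, -0.001], [0.04, 0.999, -0.001], [0.001, -0.001, -1.0]]
ft_force: [0.6, -0.1, 0.1]
width: 0.0512
```

```bash
python3 go.py 0.578 0.2115 0.123 -2.3
python3 - <<'E'
from cell import manip
from h import *
c=manip.capture("side"); np.savez("side8.npz",**c)
crop(c,"s8.png",190,85,300,180,7)
E
```

```text
t 13.15 pos [0.5796 0.2105 0.2474] w 0.0512 F [ 0.6 -0.1  0.1]
turn (tool) [-0.0006 -0.0011  0.0004] shift cm now-axes [ 0.15  0.1  12.44] after turn [ 0.16  0.09 12.44]
```

View pics/s8.png

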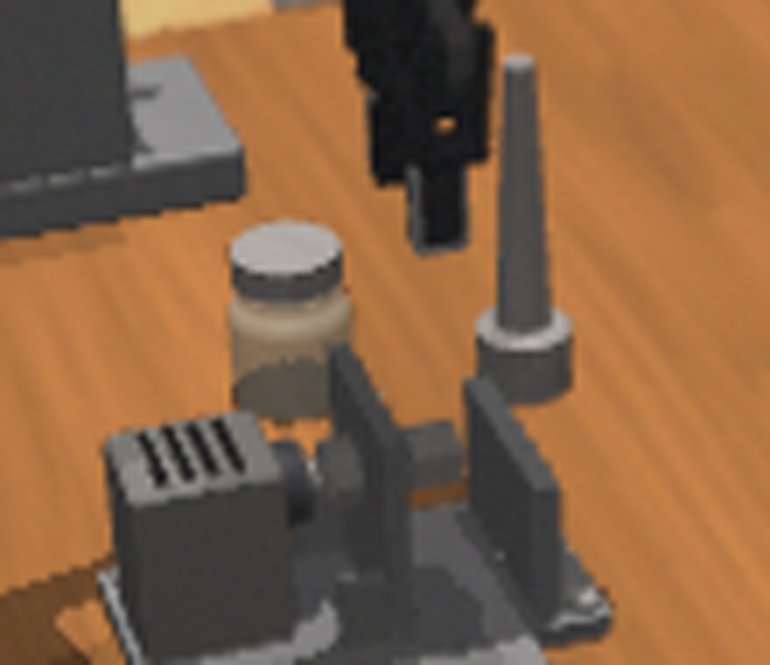

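Call:
play_rows(
  steps=[
    [[0, 0, 0], [0.1, 0.1, 2], 0.6],
    [[0, 0, 0], [0, 0, 2.5], 0.6],
    [[0, 0, 0], [0, 0, 2.5], 0.6],
    [[0, 0, 0], [0, 0, 0], 0.6],
    [[0, 0, 0], [0, 0, 0], 0.6],
  ],
)

```text
time_s: 13.82
eef_pos: [0.5791, 0.2116, 0.1792]
tcp_rot: [[-0.999, 0.04, 0.001], [0.04, 0.999, 0.0], [-0.001, 0.0, -1.0]]
ft_force: [0.2, -0.5, 0.2]
width: 0.0511
```

```bash
python3 go.py 0.578 0.2115 0.123 -2.3
python3 - <<'E'
from cell import manip
from h import *
c=manip.capture("side"); np.savez("side9.npz",**c)
crop(c,"s9.png",200,100,290,180,9)
E
```

```text
t 13.82 pos [0.5791 0.2116 0.1792] w 0.0511 F [ 0.2 -0.5  0.2]
turn (tool) [ 0.0002  0.001  -0.0002] shift cm now-axes [ 0.12 -0.02  5.62] after turn [ 0.11 -0.01  5.62]
```

View pics/s9.png

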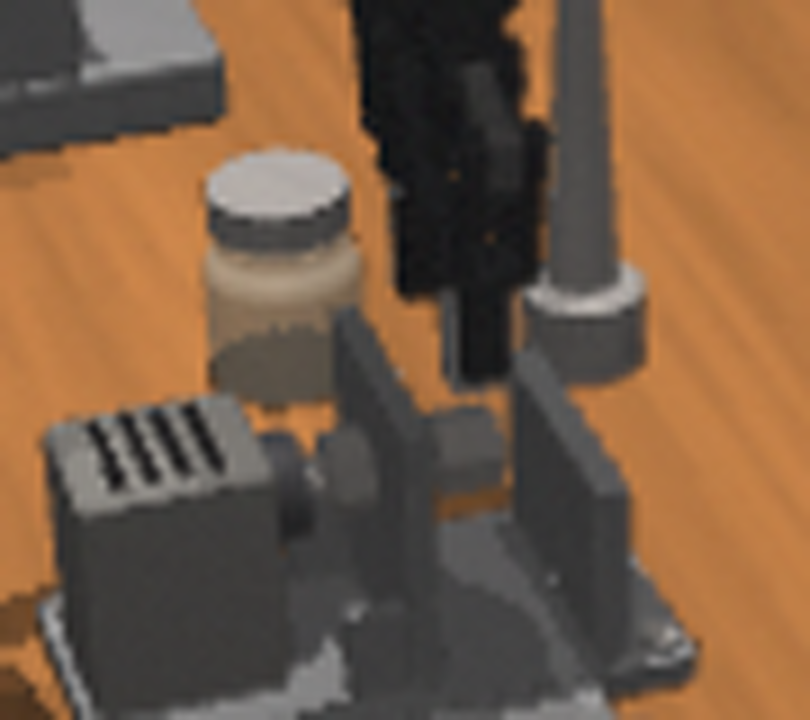

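Call:
play_rows(
  steps=[
    [[0, 0, 0], [0, 0, 1.5], 0.6],
    [[0, 0, 0], [0, 0, 1.5], 0.6],
    [[0, 0, 0], [0, 0, 1.3], 0.6],
    [[0, 0, 0], [0, 0, 1.2], 0.6],
    [[0, 0, 0], [0, 0, 0], 0.6],
    [[0, 0, 0], [0, 0, 0], 0.6],
  ],
)

```text
time_s: 14.62
eef_pos: [0.579, 0.212, 0.1234]
tcp_rot: [[-0.999, 0.04, 0.0], [0.04, 0.999, -0.0], [-0.0, -0.0, -1.0]]
ft_force: [0.1, 0.2, -0.0]
width: 0.0513
```

```bash
python3 go.py 0.578 0.2115 0.123 -2.3
python3 - <<'E'
from cell import manip
from h import *
c=manip.capture("side"); np.savez("side10.npz",**c)
crop(c,"s10.png",200,100,290,180,9)
E
```

```text
t 14.62 pos [0.579  0.212  0.1234] w 0.0513 F [ 0.1  0.2 -0. ]
turn (tool) [-0.      0.0003  0.0003] shift cm now-axes [ 0.09 -0.05  0.04] after turn [ 0.09 -0.05  0.04]
```

View pics/s10.png

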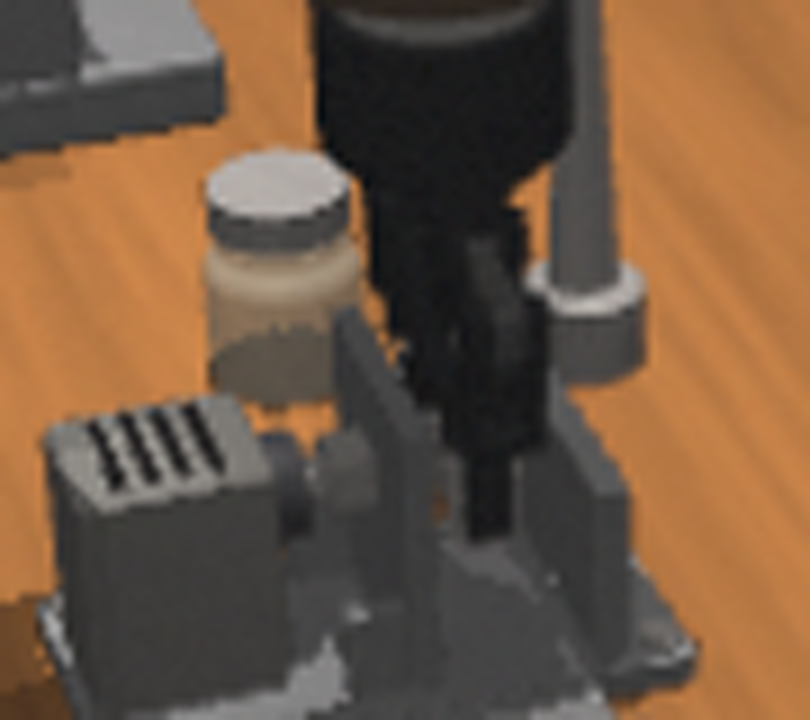

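The near finger, at (490,500) in the crop, stands in the gap clear of the bracket and the cheek, with no forces showing. I'll close now.

Call:
play_rows(
  steps=[
    [[0, 0, 0], [0, 0, 0], 0],
    [[0, 0, 0], [0, 0, 0], 0],
    [[0, 0, 0], [0, 0, 0], 0],
    [[0, 0, 0], [0, 0, 0], 0],
    [[0, 0, 0], [0, 0, 0], 0],
    [[0, 0, 0], [0, 0, 0], 0],
    [[0, 0, 0], [0, 0, 0], 0],
    [[0, 0, 0], [0, 0, 0], 0],
    [[0, 0, 0], [0, 0, 0], 0],
    [[0, 0, 0], [0, 0, 0], 0],
    [[0, 0, 0], [0, 0, 0], 0],
    [[0, 0, 0], [0, 0, 0], 0],
  ],
  grip_force=80,
)

```text
time_s: 16.18
eef_pos: [0.579, 0.2124, 0.124]
tcp_rot: [[-0.999, 0.039, 0.001], [0.039, 0.999, 0.001], [-0.001, 0.001, -1.0]]
ft_force: [-1.6, 3.3, 6.0]
width: 0.0246
```

```bash
python3 go.py 0.579 0.212 0.1234 -2.3
python3 - <<'E'
from cell import manip
from h import *
print(manip.observe()["ft_torque"])
c=manip.capture("side"); np.savez("side11.npz",**c)
crop(c,"s11.png",200,120,300,215,8)
E
```

```text
t 16.18 pos [0.579  0.2124 0.124 ] w 0.0246 F [-1.6  3.3  6. ]
turn (tool) [0.0009 0.0012 0.0006] shift cm now-axes [-0.   -0.04  0.06] after turn [-0.   -0.04  0.06]
[0.66968992 0.22363662 0.19446167]
```

View pics/s11.png

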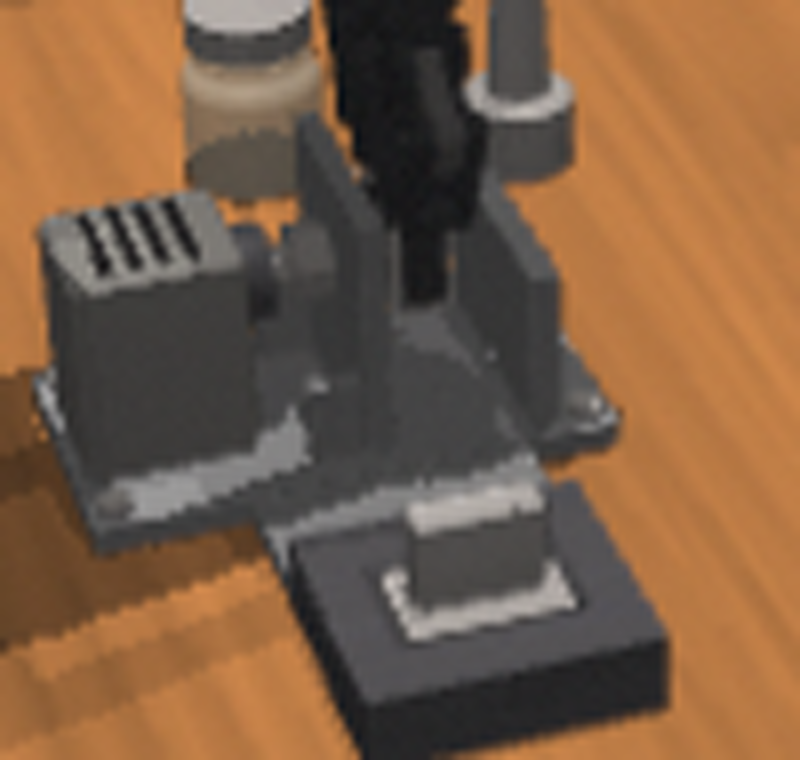

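Call:
play_rows(
  steps=[
    [[0, 0, 0], [0, 0, 0], 0],
    [[0, 0, 0], [0, 0, 0], 0],
    [[0, 0, 0], [0, 0, 0], 0],
    [[0, 0, 0], [0, 0, 0], 0],
    [[0, 0, 0], [0, 0, 0], 0],
    [[0, 0, 0], [0, 0, 0], 0],
    [[0, 0, 0], [0, 0, 0], 0],
    [[0, 0, 0], [0, 0, 0], 0],
  ],
)

```text
time_s: 17.23
eef_pos: [0.579, 0.2124, 0.1239]
tcp_rot: [[-0.999, 0.04, 0.001], [0.04, 0.999, 0.001], [-0.001, 0.001, -1.0]]
ft_force: [-1.2, 2.9, 5.5]
width: 0.0253
```

```bash
python3 - <<'E'
from cell import manip
from h import *
s=manip.observe(); print(s["ft_force"].round(1),s["ft_torque"].round(2),s["width"],s["eef_pos"].round(4))
a=np.load("side11.npz");c=manip.capture("side")
d=np.abs(c["frame"].astype(int)-a["frame"]).max(2); print("changed px near head",[(int(x),int(y)) for y,x in zip(*np.where(d>25)) if 225<x<265 and 130<y<165][:10])
z=np.load("side0.npz")["frame"]; u=np.load("top0.npz")["frame"]
crop({"frame":c["frame"]},"s12.png",170,90,400,350,2)
E
```

```text
[-1.2  2.9  5.5] [0.64 0.23 0.22] 0.025340816207889305 [0.579  0.2124 0.1239]
changed px near head [(235, 148)]
```

View pics/s12.png

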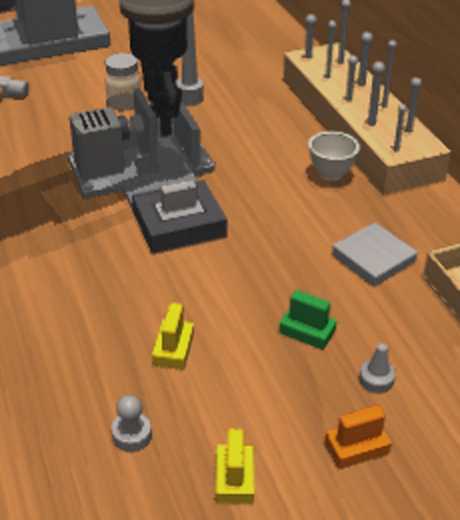

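Call:
play_rows(
  steps=[
    [[0, 0, 0], [0, 0, 0], 0],
    [[0, 0, 0], [0, 0, 0], 0],
    [[0, 0, 0], [0, 0, 0], 0],
    [[0, 0, 0], [0, 0, 0], 0],
    [[0, 0, 0], [0, 0, 0], 0],
    [[0, 0, 0], [0, 0, 0], 0],
    [[0, 0, 0], [0, 0, 0], 0],
    [[0, 0, 0], [0, 0, 0], 0],
  ],
)

```text
time_s: 18.27
eef_pos: [0.579, 0.2124, 0.124]
tcp_rot: [[-0.999, 0.039, 0.001], [0.039, 0.999, 0.001], [-0.001, 0.001, -1.0]]
ft_force: [-2.1, 3.3, 4.9]
width: 0.025
```

Call:
play_rows(
  steps=[
    [[0, 0, 0], [0, 0, 0], 0],
    [[0, 0, 0], [0, 0, 0], 0],
    [[0, 0, 0], [0, 0, 0], 0],
    [[0, 0, 0], [0, 0, 0], 0],
  ],
)

```text
time_s: 18.77
eef_pos: [0.579, 0.2124, 0.1239]
tcp_rot: [[-0.999, 0.04, 0.001], [0.04, 0.999, 0.001], [-0.001, 0.001, -1.0]]
ft_force: [-1.5, 3.9, 5.6]
width: 0.0247
```

The width, pose and forces have held steady for 2.5 s, so I'm handing in.

```bash
python3 -c "
from cell import manip
print(manip.finish_job()); s=manip.observe(); print(s['time_s'],s['width'],s['ft_force'])"
```

```text
the job is handed in; nothing more can be done
None
the job is handed in; nothing more can be done
```

I put the grey ridge stake in the pocket, pressed it down at about 32 N, and let go. I then gripped the bolt head in the gap from above at 80 N and handed in at about 18.8 s, still holding it. The simulator gave no verdict.

**Last checks:**
- **Stake:** in the side view after release its foot looks level with the holder's top. The tool height under the press, 0.1082 m, matches the 0.108 m I worked out for a seated stake.
- **Bolt:** over 2.5 s of holding, the finger opening stayed at 24.6–25.3 mm (24 mm across flats) and the pose and forces were steady. I judged the bolt to be still from this, with no direct reading of its angle; the picture was almost unchanged around the head.
- **Bystanders:** those visible in the last side view show no sign of having moved. The mallet was hardly in that crop and I did not check it.

**Disagreements:**
- **Camera x:** the two cameras differed by about 2–3 mm in x, so I placed the stake relative to the holder in the same picture.
- **Fixture yaw:** it came out at -1.3° from the holder and -2.8° from the bracket and cheek. I used -1.3° for the stake and -2.3° for the bolt grip.

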